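Refit the bay cover of a microscope lamp unit

TASK

Put the loose cover back on the open bay in the sloping face of the microscope's lamp unit: with the cover tilted open, hook the tongue at its lower end under the ledge at the bottom of the bay, then swing its top edge shut and press until the spring catch snaps over it and the cover lies flush on its seat. Leave the screwdriver, objective, oil bottle, slide box and mouse where they are, and let go of everything.

Things in the scene. Friction and masses are not known exactly. Their poses are not given: they have to be found in the camera images.
- unit: White wedge-shaped lamp unit, fixed, about 200 x 172 mm; its low side (about 95 mm high) faces the robot within 20 degrees of yaw, its high side is about 150 mm. Origin: centre of its underside; z up, x towards the high side. The bay is in its sloping face.
- bay: Open bay in the unit's sloping face. x up the slope, y across, z out of the face, 22 degrees off vertical. Origin: on the seat plane (z=0), midway across, at the end wall of the slot under the ledge. In mm: recess y -53 to 53 between cheeks with tops at z 5, up to a rim at x 143. Flat seat at x 0-45, x 120-143 and along both sides; a 32 deep hole between. Closed cover has about 3 play in x and y.
- ledge_edge (a point): Middle of the free edge, underside, of the ledge: a white strip 4 mm thick across the bottom of the bay, at bay x 0 to 13, its underside at bay z 8 at the end wall rising to 10.7 at this edge, its top at most z 15. The slot under it is open over y -42 to 42 mm. Bay axes.
- catch_nose (a point): Tip of the spring catch's steel nose when it stands out (bay x 137.5, y 0, z 9 mm; bay axes; does not move). The nose is 22 mm wide in y; its upper side slopes back to x 143.5, z 19. Its black housing behind, 40 wide, top at z 21, begins at x 151.
- cover_grip (a point): Centre of the black grip bar on the loose flat white cover (135 to 250 g), which lies on the bench bar up. x: along the cover, tongue to top edge; y across; z out of its outer face. Bar 14 mm thick (x), 60 long (y), 30 tall on the 5 mm plate; this point is 20 above the underside. Cover 140 long: lower end 80 mm to -x, top edge 60 to +x; lower 14 mm is the tongue, 76 wide; the rest 100 wide.
- cover_lip (a point): Middle of the tongue's free edge, on the underside (80 mm towards -x and 20 mm below cover_grip, in the cover's axes). With the cover home it is at the bay's origin, up to 3 mm up the slope.
- cover_top (a point): Middle of the cover's top edge, on the underside (60 mm towards +x and 20 mm below cover_grip, in the cover's axes).
- catch (a joint): Spring catch: 0 m with its nose out, up to 0.011 pushed back up the slope; 3 N at rest, 0.9 N more per mm. The cover's top edge pushes it back when pressed down (about 5 to 16 N on the upper part of the cover), then it snaps out over the edge. A cover let go unpressed stays ajar on it, top edge 10 to 17 mm off the seat.
- driver: Screwdriver, 150 mm long, lying between cover and unit; leave alone. Origin under its middle.
- objective: Steel microscope objective, 28 mm diameter, 44 tall, standing; leave alone. Origin under its middle.
- oil: Small amber oil bottle, 30 mm diameter, 60 tall, standing; leave alone. Origin under its middle.
- slidebox: White plastic slide box 35 x 85 x 30 mm; leave alone. Origin under its middle.
- mouse: Black computer mouse 104 x 58 x 32 mm; leave alone. Origin under its middle.
There are look-alikes about, which are no part of the job. There is more than one size of the part that bears cover_grip; the job needs the smallest.

How it is judged:
By the outcome, as a careful person would: the job done as asked, in the order asked, and still so for the second after the job is handed in, with the robot touching nothing.
It also fails if it takes over 48 s, if anything falls off the work surface, if the arm or the gripper's body presses on something with over 40 N, if the wrist force passes 120 N, or if a joint passes its speed limit or range.

ROBOT

A 6-joint arm with a two-finger parallel gripper is mounted at the origin on the work surface. World frame = base frame: x ahead of the robot, y to its left, z up, the work surface at z = 0. Lengths are in m, angles in rad, forces in N, time in s.
With the tool pointing down it reaches from about 0.25 to 0.775 m from the base axis. Payload 8.9 kg.
Tool frame: the origin (TCP) lies midway between the tips of the shut fingers; the grasp point (between the pads) lies 19 mm behind it (ctrl.tcp_to_grasp is the distance from the TCP to the grasp point, in m); z points along the fingers, y is the line along which they close (so a half turn about z gives the same grasp; the last joint's range is limited). The gripper opens to 85 mm and grips with 20 to 120 N. Pads are 22 mm wide; open, the fingers measure 114 mm over their backs; the gripper's body (76 mm by 85 mm) begins 54 mm behind the grasp point. The pads swing forward as they close: fully open they stand 13 mm farther back than shut.
Start: joints at [-1.45, 0.291, -0.153, 1.127, 0, 1.431], TCP at [0.135, -0.507, 0.231] pointing down, gripper open.
Joint ranges: [-2.52, 2.52], [-0.91, 1.74], [-1.3, 1.37], [-1.96, 2.02], [-1.52, 1.47], [-3.14, 3.14]. Speed limits (rad/s): [2.22, 2.22, 2.79, 3.14, 3.14, 3.14].

INTERFACE

Orientations are given as a rotation vector (axis times angle).
In Python, from plant import monitor, cams, ctrl gives the robot as it stands.
- The arm moves only by the tool servo_tool, never from a script. Its argument "steps" is one flat list of numbers, 5 for each row, row after row: the shift along the tool's x, y, z in cm, then the turn about the tool's z in degrees, then the opening, from -1 (shut) to 1 (fully open), so that 0 is half open. In form: [x, y, z, twist, gripper, x, y, z, twist, gripper, ...]. A call has 1 to 5 rows; each row shifts and turns the commanded pose from where the row before left it, along the tool's axes as they then stand; what a row does not reach is not made up. A row lasts 1/12 s, in which the tool goes at most 41.7 mm and 7.16 degrees, less where a joint would pass 70% of its speed; a pose out of reach is approached as far as the arm can. A call with a gripper value outside its range is refused whole. The fingers move at their own pace and stop on an object; the grip force is fixed at half the most. Time passes only in rows, so rows that do not move let the fingers close. It gives the time, the measured TCP pose, the force, the opening and the grip force at its end, in the units of the state.
- monitor.get_obs(): the state, without advancing time (a new reading comes with each control period).
- cams.camera(name): name is "side" or "top" or "wrist"; returns the picture (480x640x3 uint8, red, green, blue); there is no depth.
- cams.camera_info(name): a dict with "fov_y" (degrees; the focal length in pixels is half the picture's height over the tangent of half this angle, whatever the lens; pixels are square), "cx", "cy" (the principal point, pixels), "origin" and "attitude" of the camera in the world. Camera axes: x right, y down, z forward; pixel columns grow to the right and rows downward; lengths in m; the calibration is good to about 2 mm. The wrist camera is an equidistant fisheye: a pixel r from the principal point sees the ray r / f radians off the axis. A picture is of the moment at which its call begins: read the wrist's pose just before it. camera_info takes no time and is no camera call; for the wrist camera it gives the pose at the moment of the call.
- ctrl.sign_off(): hands the job in; it is judged then, once.
Trained networks look in the newest picture that a camera, given by its name, has taken for a name from the list of things; names that differ only in an ending like _2 or _b are one class to them, and where a whole thing is asked for, a point or a joint stands for the part that bears it (a point fixed in the world has none). Each returns a list of dicts, best first, with "confidence" (0 to 1); they miss things now and then, are a little off and sometimes report something else, mostly with a low value. They report only what shows in the picture. A call takes as long as a camera call. They do not tell look-alikes from the thing itself.
- cams.look_for(camera, label): "bbox" ([left, top, right, bottom] as shares, 0 to 1, of the picture: columns of its width, rows of its height, round what is visible of it).
- cams.silhouettes(camera, label): "mask" (480x640 bool, what is visible of it) and "bbox" ([left, top, right, bottom] as shares, 0 to 1, of the picture: columns of its width, rows of its height, round what is visible of it).
- cams.landmark_of(camera, label): "xy" ([column, row] as shares, 0 to 1, of the picture: columns of its width, rows of its height: a listed point, or the origin of a listed thing).
The state is a dict: "t": time; "joint_positions": joint angles; "qvel": joint speeds; "tau": joint torques, N m; "ee_pos": TCP position; "ee_rot": TCP orientation; "ft_force": force on the tool from outside, world axes, zero at the start; "wrist_torque": the same for the moment, N m; "gripper_width": finger opening in m; "finger_force": force on a finger pad.
Only numpy, scipy, OpenCV 4.12 (cv2) and the standard library are available. Lean on these libraries where they do the work, as an engineer would, in place of code of your own. Each camera call takes 0.05 s, during which the arm holds its last target. There are 200 camera calls.

## Working session

There is one attempt and no reset: what is moved stays moved. The work goes in short steps, Python scripts to look and compute and a tool call to move; the robot and the scene stay as the last step left them, time stands still between calls to the robot, and variables do not carry over. Pictures are saved under pics/ and viewed, at most 10 in all, crops included, and the job is handed in when it is done.

Besides the shell and the picture viewer there is one more tool, called after ">>>" by a JSON object that holds its "api" and its "payload", one argument or row to a line. servo_tool: Moves the arm, as the interface text tells. Its arguments: {"type":"object","properties":{"steps":{"type":"array","items":{"type":"number"}}},"required":["steps"]}

```bash
ls; mkdir -p pics; cat > h.py <<'E'
import numpy as np, cv2
from scipy.spatial.transform import Rotation as R
from plant import monitor, cams, ctrl
def rot(a):
    a=np.array(a,float)
    return a if a.shape==(3,3) else (R.from_rotvec(a).as_matrix() if a.size==3 else R.from_quat(a).as_matrix())
def ray(name,uv,info=None):
    i=info or cams.camera_info(name); f=240/np.tan(np.radians(i['fov_y']/2))
    d=np.array([uv[0]-i['cx'],uv[1]-i['cy']])
    if name=='wrist':
        r=np.hypot(*d); th=r/f; v=np.r_[d/max(r,1e-9)*np.sin(th),np.cos(th)]
    else: v=np.r_[d/f,1]
    v/=np.linalg.norm(v)
    return np.array(i['origin']),rot(i['attitude'])@v
def proj(name,p,info=None):
    i=info or cams.camera_info(name); f=240/np.tan(np.radians(i['fov_y']/2))
    c=rot(i['attitude']).T@(np.array(p)-np.array(i['origin']))
    if name=='wrist':
        r=np.hypot(c[0],c[1]); th=np.arctan2(r,c[2]); return np.array([i['cx'],i['cy']])+f*th*c[:2]/max(r,1e-9)
    return np.array([i['cx'],i['cy']])+f*c[:2]/c[2]
def onz(name,uv,z,info=None):
    o,d=ray(name,uv,info); return o+d*(z-o[2])/d[2]
def tri(rays):
    A=0;b=0
    for o,d in rays:
        P=np.eye(3)-np.outer(d,d);A=A+P;b=b+P@o
    return np.linalg.solve(A,b)
E
python3 - <<'E'
from h import *
o=monitor.get_obs();print(o['t'],o['ee_pos'],o['ee_rot'],o['gripper_width'])
ims=[]
for n in ['side','top','wrist']:
    im=cams.camera(n);cv2.imwrite(f'pics/{n}0.png',im[:,:,::-1]);print(n,cams.camera_info(n))
    for l in ['cover_grip','cover_lip','cover_top','ledge_edge','catch_nose','unit','driver']:
        print(n,l,[(np.round(np.array(d['xy'])*[640,480],1).tolist(),round(d['confidence'],2)) for d in cams.landmark_of(n,l)][:4])
E
```

```text
pics
0.0 [ 0.13481671 -0.50692514  0.23072921] [-3.11381141e+00 -4.06750166e-01 -4.08027753e-05] 0.08517597938394557
side {'fov_y': 43.237542337625285, 'cx': 327.233212005967, 'cy': 241.08734629769026, 'origin': array([0.21572693, 0.81789533, 0.73189421]), 'attitude': array([-0.51849566,  2.60955121, -1.36265525])}
side cover_grip [([432.2, 405.7], 0.91), ([237.6, 368.0], 0.64), ([464.1, 260.2], 0.58)]
side cover_lip [([286.8, 393.5], 0.93), ([435.7, 242.8], 0.63), ([386.8, 468.8], 0.56), ([339.9, 298.7], 0.55)]
side cover_top [([208.7, 371.5], 0.9), ([492.4, 295.3], 0.82), ([456.4, 382.3], 0.76)]
side ledge_edge [([371.5, 198.6], 0.73)]
side catch_nose [([329.9, 163.6], 0.87), ([160.2, 304.3], 0.5)]
side unit [([334.0, 223.4], 0.7)]
side driver [([339.3, 301.6], 0.81)]
top {'fov_y': 57.75014099162696, 'cx': 316.0871421411949, 'cy': 233.0943831277326, 'origin': array([0.44146816, 0.00606232, 0.8568228 ]), 'attitude': array([-2.14223959,  2.16245491, -0.1480641 ])}
top cover_grip [([205.1, 384.1], 0.83), ([184.7, 226.5], 0.75), ([411.5, 366.6], 0.64)]
top cover_lip [([449.0, 319.3], 0.86), ([152.9, 363.1], 0.64), ([191.5, 271.9], 0.56)]
top cover_top [([379.9, 399.5], 0.86), ([187.8, 203.6], 0.84), ([251.2, 397.4], 0.7), ([449.0, 185.0], 0.31)]
top ledge_edge [([301.1, 167.7], 0.53)]
top catch_nose [([446.3, 184.7], 0.84)]
top unit [([421.4, 223.0], 0.93), ([189.7, 201.6], 0.16)]
top driver [([311.5, 265.9], 0.94)]
wrist {'fov_y': 65.70646984690485, 'cx': 319.2544507204024, 'cy': 238.00123486192237, 'origin': array([ 0.2164991 , -0.48445474,  0.37387367]), 'attitude': array([ 2.26907151, -1.74397956, -0.2944326 ])}
wrist cover_grip []
wrist cover_lip []
wrist cover_top [([29.6, 50.5], 0.79)]
wrist ledge_edge []
wrist catch_nose []
wrist unit []
wrist driver []
```

View pics/top0.png

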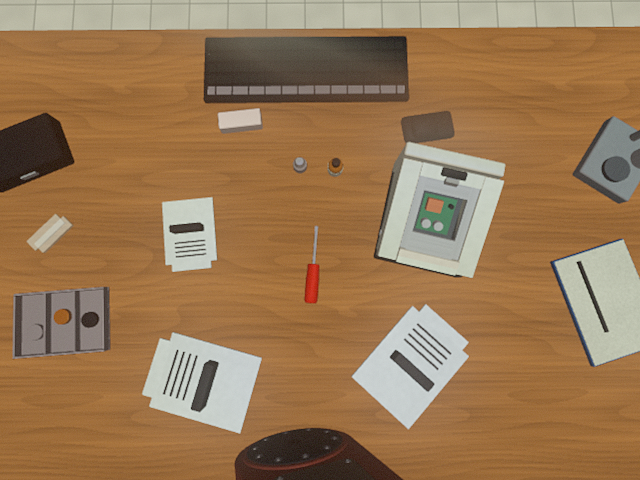

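View pics/side0.png

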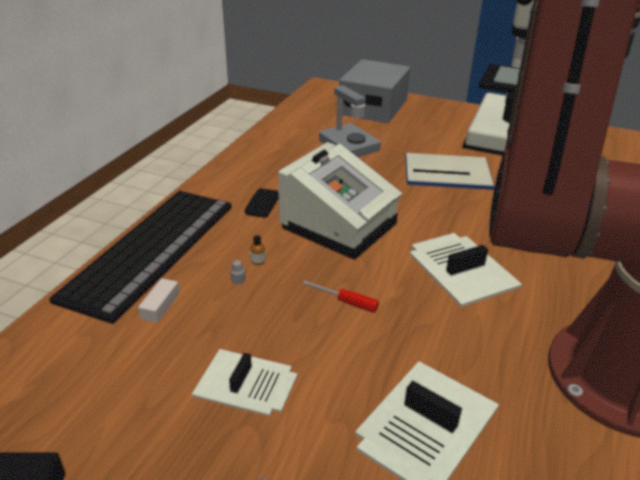

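Top picture: three covers (190,232), (205,383), (412,365). The small one at (190,232) has its tongue at the bottom (192,271). The unit is at (440,210), with the catch at (452,176) and the screwdriver at (313,265). Next I triangulate and overlay.

```bash
python3 - <<'E'
from h import *
T=lambda a,b:tri([ray('top',a),ray('side',b)])
def two(a,b):
    p=T(a,b);return np.round(p,4),np.round(proj('top',p)-a,1),np.round(proj('side',p)-b,1)
print('grip',two((184.7,226.5),(237.6,368)));print('lip',two((191.5,271.9),(286.8,393.5)));print('top',two((187.8,203.6),(208.7,371.5)))
print('nose',two((446.3,184.7),(329.9,163.6)));print('unit',two((421.4,223),(334,223.4)))
# sizes of covers along the top view on bench
for a,b in [((191.5,271.9),(187.8,203.6))]: print(onz('top',a,0),onz('top',b,0),np.linalg.norm(onz('top',a,0)-onz('top',b,0)))
# cover outline via silhouettes
im={n:cams.camera(n) for n in('top','side')}
for d in cams.silhouettes('top','cover_grip')[:4]:
    c=cv2.findContours(d['mask'].astype('uint8'),0,2)[0];c=max(c,key=cv2.contourArea)
    W=np.array([onz('top',p[0],.004)[:2] for p in c],np.float32)
    print('sil',d['confidence'],cv2.minAreaRect(W))
    print(np.array(d['bbox'])*[640,480,640,480])
# unit base: colour-free; project bay at trial yaws
nose=T((446.3,184.7),(329.9,163.6))
big=cv2.resize(im['top'][130:290,360:520],(800,800),interpolation=cv2.INTER_CUBIC)[:,:,::-1].copy()
a=np.radians(22)
yaw=np.radians(-14.5)
h=np.array([np.cos(yaw),np.sin(yaw),0]);X=h*np.cos(a)+np.array([0,0,np.sin(a)]);Z=-h*np.sin(a)+np.array([0,0,np.cos(a)]);Y=np.cross(Z,X)
O=nose-.1375*X-.009*Z;print('O',O,X,Y,Z)
for pts,col in [(((0,-53,5),(143,-53,5),(143,53,5),(0,53,5)),(0,0,255)),(((45,-42,0),(120,-42,0),(120,42,0),(45,42,0)),(255,0,0)),(((13,-42,10.7),(13,42,10.7)),(0,200,0)),(((137.5,-11,9),(137.5,11,9)),(255,0,255))]:
    q=np.array([(proj('top',O+(np.array(p)/1000)@np.array([X,Y,Z]))-[360,130])*5 for p in pts])
    cv2.polylines(big,[q.astype(np.int32)],True,col,1)
cv2.imwrite('pics/bay.png',cv2.resize(big,(600,600)))
E
```

```text
grip (array([0.5697, 0.2563, 0.0295]), array([-0.1, -0.3]), array([0.3, 0.1]))
lip (array([0.4865, 0.2497, 0.0008]), array([-0.5, -1.6]), array([2.1, 0.3]))
top (array([0.6206, 0.2598, 0.0032]), array([-0.2, -0.6]), array([0.8, 0.2]))
nose (array([ 0.6118, -0.2149,  0.1493]), array([0.9, 3.1]), array([-2.6, -0.5]))
unit (array([ 0.5801, -0.2003,  0.0175]), array([-1.1, -3.2]), array([3.1, 0.4]))
[0.48347111 0.24886666 0.        ] [0.62009808 0.26025077 0.        ] 0.13710042060093627
sil 0.68 ((0.3077316880226135, -0.17928734421730042), (0.14491862058639526, 0.20037402212619781), 47.4403076171875)
[350.016 303.984 472.384 427.488]
sil 0.63 ((0.5578058362007141, 0.253758043050766), (0.14048516750335693, 0.10239338874816895), 3.8736765384674072)
[163.2   198.72  215.168 272.304]
sil 0.59 ((0.2781313359737396, 0.2242400050163269), (0.19932278990745544, 0.14340147376060486), 73.99799346923828)
[143.616 334.416 262.72  436.32 ]
sil 0.17 ((0.6013612151145935, -0.2435985505580902), (0.22151373326778412, 0.2500799298286438), 75.65672302246094)
[372.928 142.08  504.576 278.784]
O [ 0.49167513 -0.18385079  0.08939967] [ 0.89765086 -0.2321483   0.37460659] [0.25038    0.96814764 0.        ] [-0.36267449  0.093794    0.92718385]
```

View pics/bay.png

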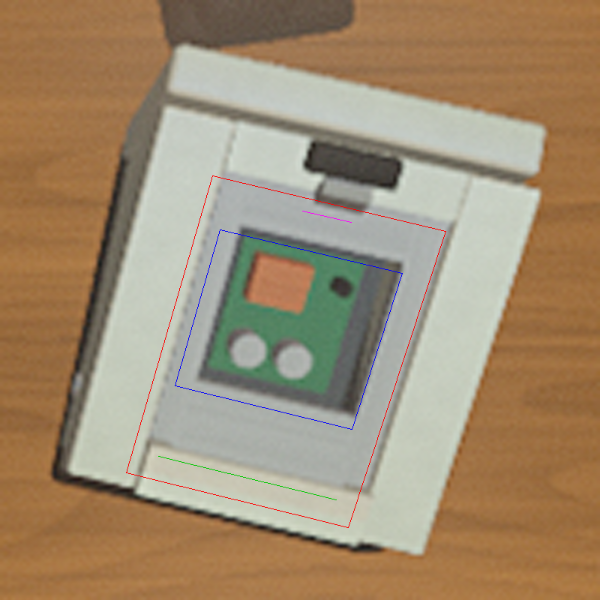

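The crop shows the overlay yaw is right, but the nose tip is really at about (340,207) and the hole is centred near (300,322). I refit the pose on the hole, nose and ledge and check it in the side view.

```bash
cat >> h.py <<'E'
def bay(p):
    yaw=p[3];a=np.radians(22);h=np.array([np.cos(yaw),np.sin(yaw),0]);X=h*np.cos(a)+np.array([0,0,np.sin(a)]);Z=-h*np.sin(a)+np.array([0,0,np.cos(a)]);Y=np.cross(Z,X)
    return np.array(p[:3]),np.array([X,Y,Z])
E
python3 - <<'E'
from h import *
from scipy.optimize import least_squares
c=lambda u,v:np.array([u,v])/3.75+[360,130]
top=[((45,0,0),c(278,397)),((120,0,0),c(321,247)),((137.5,0,9),c(340,207)),((13,0,14.7),c(260,467))]
dirs=[c(403,265)-c(240,230),c(357,413)-c(200,380),c(447,218)-c(218,178),c(370,490)-c(150,445)]
side=[((137.5,0,9),np.array([329.9,163.6])),((13,0,10.7),np.array([371.5,198.6]))]
def res(p,full=False):
    O,B=bay(p);w=lambda q:O+np.array(q)/1000@B
    r=[proj('top',w(q))-uv for q,uv in top]+[.7*(proj('side',w(q))-uv) for q,uv in side]
    for (x,z),d in zip([(120,0),(45,0),(143,5),(13,14.7)],dirs):
        e=proj('top',w((x,-53,z)))-proj('top',w((x,53,z)));n=np.array([-d[1],d[0]])/np.hypot(*d);r.append(np.array([e@n*.5,0]))
    return np.concatenate(r)
s=least_squares(res,[.49,-.18,.089,-.25],loss='soft_l1');p=s.x
print(p,np.degrees(p[3]));print(np.round(res(p).reshape(-1,2),1))
O,B=bay(p)
for n,(x0,y0,s_) in {'top':(370,130,5),'side':(260,130,4)}.items():
    im=cams.camera(n);k=im[y0:y0+150 if n=='side' else y0+150,x0:x0+150]
    big=cv2.resize(k,None,fx=s_,fy=s_,interpolation=cv2.INTER_CUBIC)[:,:,::-1].copy()
    for pts,col in [(((0,-53,5),(143,-53,5),(143,53,5),(0,53,5)),(0,0,255)),(((45,-42,0),(120,-42,0),(120,42,0),(45,42,0)),(255,0,0)),(((13,-53,14.7),(13,53,14.7)),(0,200,0)),(((137.5,-11,9),(137.5,11,9)),(255,0,255))]:
        q=np.array([(proj(n,O+np.array(t)/1000@B)-[x0,y0])*s_ for t in pts])
        cv2.polylines(big,[q.astype(np.int32)],True,col,1)
    cv2.imwrite(f'pics/o_{n}.png',cv2.resize(big,(400,400) if n=='top' else (400,400)))
a=cv2.imread('pics/o_top.png');b=cv2.imread('pics/o_side.png');cv2.imwrite('pics/both.png',np.hstack([a,b]))
np.save('bay.npy',p)
E
```

```text
[ 0.49640585 -0.19250656  0.08518272 -0.23203495] -13.294623202261844
[[-0.2  0.2]
 [ 0.3 -1.3]
 [-0.7  0. ]
 [ 1.1  1. ]
 [-2.7 -0.3]
 [ 0.7  0.7]
 [ 0.2  0. ]
 [ 0.4  0. ]
 [ 1.4  0. ]
 [ 0.6  0. ]]
```

View pics/both.png

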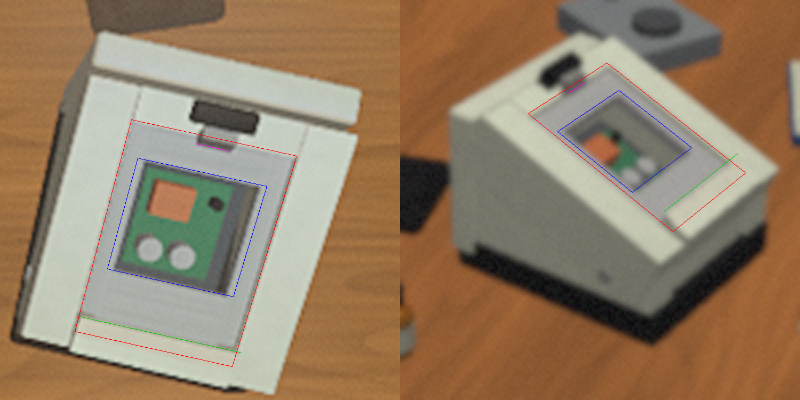

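The fit matches in both views: bay origin about (0.496,-0.193,0.085), yaw -13.3°. Moving over the small cover.

>>> {"api": "servo_tool", "payload": {
  "steps": [2.5,-2.5,0,0,1,2.5,-2.5,0,0,1,2.5,-2.5,0,0,1,2.5,-2.5,0,0,1,2.5,-2.5,0,0,1]
}}

```text
t: 1.87
ee_pos: [0.224, -0.353, 0.2313]
ee_rot: [3.115, 0.406, 0.0]
ft_force: [0.7, 0.9, -0.2]
gripper_width: 0.0855
finger_force: 0.0
```

>>> {"api": "servo_tool", "payload": {
  "steps": [2.5,-2.5,0,0,1,2.5,-2.5,0,0,1,2.5,-2.5,0,0,1,2.5,-2.5,0,0,1,2.5,-2.5,0,0,1]
}}

```text
t: 2.28
ee_pos: [0.3128, -0.2001, 0.2315]
ee_rot: [3.115, 0.406, 0.001]
ft_force: [0.4, -0.1, -1.0]
gripper_width: 0.0858
finger_force: 0.0
```

>>> {"api": "servo_tool", "payload": {
  "steps": [2.5,-2.5,0,0,1,2.5,-2.5,0,0,1,2.5,-2.5,0,0,1,2.5,-2.5,0,0,1,2.5,-2.5,0,0,1]
}}

```text
t: 2.7
ee_pos: [0.4016, -0.0469, 0.2316]
ee_rot: [3.115, 0.407, 0.001]
ft_force: [0.4, -1.4, 0.6]
gripper_width: 0.0852
finger_force: 0.0
```

>>> {"api": "servo_tool", "payload": {
  "steps": [2.5,-2.5,1,0,1,2.5,-2.5,1,0,1,2.5,-2.5,1,0,1,2.5,-2.5,1,0,1,2.5,-2.5,1,0,1]
}}

```text
t: 3.12
ee_pos: [0.4903, 0.1062, 0.1809]
ee_rot: [3.115, 0.407, 0.001]
ft_force: [-0.0, 0.1, 0.2]
gripper_width: 0.0852
finger_force: 0.0
```

>>> {"api": "servo_tool", "payload": {
  "steps": [2.3,-2.5,1,0,1,2.3,-2.5,1,0,1,2.3,-2.5,1,0,1,2.3,-2.5,1,5,1,0,0,0,5,1]
}}

```text
t: 3.53
ee_pos: [0.563, 0.1835, 0.139]
ee_rot: [-3.088, -0.264, 0.01]
ft_force: [-1.7, -0.9, -0.3]
gripper_width: 0.0856
finger_force: 0.0
```

```bash
cat >> h.py <<'E'
def tw():
    o=monitor.get_obs();M=R.from_rotvec(o['ee_rot']).as_matrix();return np.array(o['ee_pos']),M
def go(target,ang):
    "cm in current tool axes to world target; twist deg so tool x has world angle ang"
    p,M=tw();a=np.degrees(np.arctan2(M[1,0],M[0,0]));d=M.T@(np.array(target)-p)*100
    print('pos',np.round(p,4),'xang',round(a,2),'move cm',np.round(d,2),'twist',round((a-ang+180)%360-180,2))
E
python3 - <<'E'
from h import *
i=cams.camera_info('wrist');im=cams.camera('wrist');cv2.imwrite('pics/w1.png',im[:,:,::-1])
print(tw())
for l,z in [('cover_grip',.02),('cover_lip',0),('cover_top',0)]:
    for d in cams.landmark_of('wrist',l)[:2]:
        uv=np.array(d['xy'])*[640,480];print(l,d['confidence'],uv,onz('wrist',uv,z,i))
for d in cams.silhouettes('wrist','cover_grip')[:1]:
    c=max(cv2.findContours(d['mask'].astype('uint8'),0,2)[0],key=cv2.contourArea)
    print(cv2.minAreaRect(np.array([onz('wrist',p[0],.004,i)[:2] for p in c],np.float32)))
go([.5718,.2556,.1],4.2)
E
```

```text
(array([0.56284326, 0.17687205, 0.1395478 ]), array([[ 0.98731409,  0.15843115, -0.01051028],
       [ 0.15872587, -0.98653518,  0.03942634],
       [-0.0041224 , -0.04059444, -0.9991672 ]]))
cover_grip 0.63 [235.008 204.096] [0.57024174 0.25474696 0.02      ]
cover_lip 0.95 [241.6  289.68] [0.48888694 0.24666952 0.        ]
cover_lip 0.88 [609.792 407.712] [ 0.37922628 -0.24503572  0.        ]
cover_top 0.72 [243.328 125.808] [0.62709105 0.26057141 0.        ]
((0.3510521948337555, 0.2383657842874527), (0.07110339403152466, 0.06894607841968536), 39.28507614135742)
pos [0.5614 0.1785 0.1414] xang 9.31 move cm [ 2.29 -7.26  4.43] twist 5.11
```

View pics/w1.png

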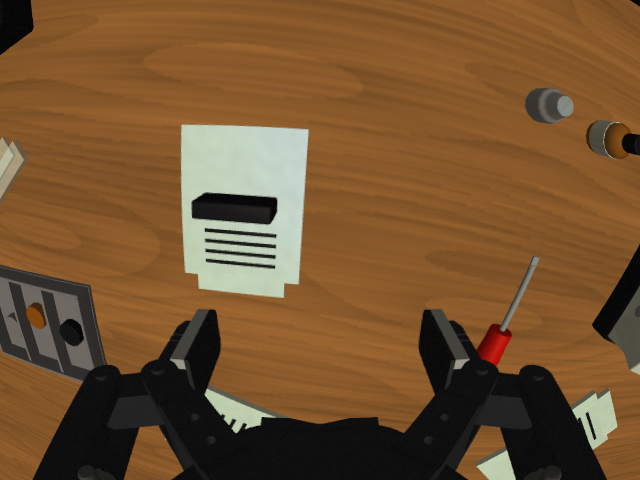

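The wrist picture shows the small cover with corners near (182,125), (308,129), (299,284), (186,274) and its bar at (235,208). Closing in above the bar.

>>> {"api": "servo_tool", "payload": {
  "steps": [0.8,-2.5,1,0,1,0.8,-2.5,1,0,1,0.7,-2.3,1,0,1,0,0,0,4.5,1,0,0,0,0,1]
}}

```text
t: 4.2
ee_pos: [0.5806, 0.2031, 0.1143]
ee_rot: [-3.046, -0.264, 0.026]
ft_force: [0.6, -0.4, 0.0]
gripper_width: 0.0852
finger_force: 0.0
```

>>> {"api": "servo_tool", "payload": {
  "steps": [0,0,0,0,1,0,0,0,0,1]
}}

```text
t: 4.37
ee_pos: [0.5804, 0.2044, 0.1152]
ee_rot: [-3.045, -0.267, 0.024]
ft_force: [-1.2, 0.9, -1.5]
gripper_width: 0.0857
finger_force: 0.0
```

```bash
python3 - <<'E'
from h import *
i=cams.camera_info('wrist');im=cams.camera('wrist');cv2.imwrite('pics/w2.png',im[:,:,::-1])
for l,z in [('cover_grip',.02),('cover_lip',0),('cover_top',0)]:
    for d in cams.landmark_of('wrist',l)[:2]:
        uv=np.array(d['xy'])*[640,480];print(l,d['confidence'],uv,onz('wrist',uv,z,i))
m=(im.max(2)<60).astype('uint8');n,lab,st,ce=cv2.connectedComponentsWithStats(m)
for s in st[1:]:
    if 800<s[4]<20000: print(s)
print(tw());go([.5727,.2555,.004],4.8)
E
```

```text
cover_grip 0.75 [257.792 241.92 ] [0.56829291 0.25539591 0.02      ]
cover_lip 0.92 [628.416 434.88 ] [ 0.37842038 -0.2495698   0.        ]
cover_lip 0.73 [262.72 323.52] [0.48803985 0.24748987 0.        ]
cover_top 0.55 [268.928 154.704] [0.62664256 0.25986609 0.        ]
cover_top 0.48 [524.672 357.792] [0.49569154 0.00695554 0.        ]
[   0    0   40   71 2168]
[ 213  225   91   39 2708]
(array([0.58045026, 0.20442327, 0.11524501]), array([[ 0.98463586,  0.17313376, -0.02273583],
       [ 0.17443907, -0.98117042,  0.08291929],
       [-0.00795159, -0.08561132, -0.99629688]]))
pos [0.5805 0.2044 0.1152] xang 10.05 move cm [ 0.22 -4.19 11.52] twist 5.25
```

View pics/w2.png

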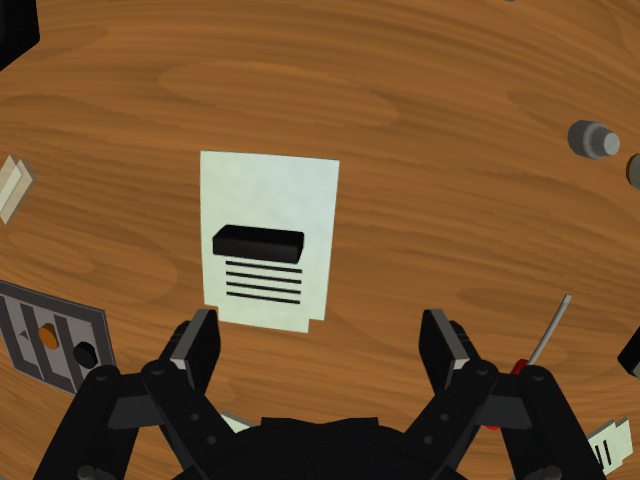

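```bash
python3 - <<'E'
from h import *
o=monitor.get_obs();print(o['joint_positions'],o['qvel'],dir(ctrl))
E
```

```text
[ 0.17434699  0.5421995  -0.08309474  0.95353924  0.08571101  3.14059433] [-6.54390611e-04  1.36772124e-03  1.63486040e-03  1.19195503e-05
 -3.56987997e-04 -1.81018879e-04] ['IKError', '__class__', '__delattr__', '__dict__', '__dir__', '__doc__', '__eq__', '__format__', '__ge__', '__getattribute__', '__getstate__', '__gt__', '__hash__', '__init__', '__init_subclass__', '__le__', '__lt__', '__module__', '__ne__', '__new__', '__reduce__', '__reduce_ex__', '__repr__', '__setattr__', '__sizeof__', '__str__', '__subclasshook__', '__weakref__', 'sign_off', 'tcp_to_grasp']
```

q6 sits at its limit; a half turn back gives the same grasp.

>>> {"api": "servo_tool", "payload": {
  "steps": [0,0,0,-7,1,0,0,0,-7,1,0,0,0,-7,1,0,0,0,-7,1,0,0,0,-7,1]
}}

```text
t: 4.98
ee_pos: [0.5804, 0.2043, 0.1151]
ee_rot: [-2.82, -1.178, -0.017]
ft_force: [-0.0, -0.2, 0.4]
gripper_width: 0.0855
finger_force: 0.0
```

>>> {"api": "servo_tool", "payload": {
  "steps": [0,0,0,-7,1,0,0,0,-7,1,0,0,0,-7,1,0,0,0,-7,1,0,0,0,-7,1]
}}

```text
t: 5.4
ee_pos: [0.5804, 0.2043, 0.1151]
ee_rot: [-2.34, -1.976, -0.055]
ft_force: [-0.4, 0.4, -0.4]
gripper_width: 0.0856
finger_force: 0.0
```

>>> {"api": "servo_tool", "payload": {
  "steps": [0,0,0,-7,1,0,0,0,-7,1,0,0,0,-7,1,0,0,0,-7,1,0,0,0,-7,1]
}}

```text
t: 5.82
ee_pos: [0.5805, 0.2043, 0.1151]
ee_rot: [-1.645, -2.6, -0.089]
ft_force: [0.2, 0.2, -0.1]
gripper_width: 0.0855
finger_force: 0.0
```

>>> {"api": "servo_tool", "payload": {
  "steps": [0,0,0,-7,1,0,0,0,-7,1,0,0,0,-7,1,0,0,0,-7,1,0,0,0,-7,1]
}}

```text
t: 6.23
ee_pos: [0.5804, 0.2043, 0.1151]
ee_rot: [-0.792, -2.993, -0.115]
ft_force: [0.7, -0.1, -0.6]
gripper_width: 0.0855
finger_force: 0.0
```

>>> {"api": "servo_tool", "payload": {
  "steps": [0,0,0,-7,1,0,0,0,-7,1,0,0,0,-7,1,0,0,0,-7,1,0,0,0,-7,1]
}}

```text
t: 6.65
ee_pos: [0.5805, 0.2043, 0.1152]
ee_rot: [0.146, -3.116, -0.131]
ft_force: [-0.4, -0.2, -0.1]
gripper_width: 0.0852
finger_force: 0.0
```

```bash
python3 - <<'E'
from h import *
o=monitor.get_obs();print(o['t'],o['joint_positions'],tw());go([.5715,.2554,.03],184.6)
E
```

```text
6.65 [ 0.17408606  0.54235153 -0.08306834  0.95356098  0.08573405  0.08023363] (array([0.58048157, 0.20427549, 0.11516251]), array([[-0.9954599 , -0.09239521, -0.02286277],
       [-0.09398913,  0.99211386,  0.08292239],
       [ 0.01502084,  0.08469477, -0.99629372]]))
pos [0.5805 0.2043 0.1152] xang -174.61 move cm [0.29 4.43 8.93] twist 0.79
```

The tool kept a 5° sideways lean from the joint limit (q5=0.086). I take it out at the opposite limit of q6.

>>> {"api": "servo_tool", "payload": {
  "steps": [0,0,0,-7.1,1,0,0,0,-7.1,1,0,0,0,-7.1,1,0,0,0,-7.1,1,0,0,0,-7.1,1]
}}

```text
t: 7.07
ee_pos: [0.5805, 0.2042, 0.1151]
ee_rot: [-1.093, 2.934, 0.134]
ft_force: [-0.4, 0.8, -0.4]
gripper_width: 0.0854
finger_force: 0.0
```

>>> {"api": "servo_tool", "payload": {
  "steps": [0,0,0,-7.1,1,0,0,0,-7.1,1,0,0,0,-7.1,1,0,0,0,-7.1,1,0,0,0,-7.1,1]
}}

```text
t: 7.48
ee_pos: [0.5804, 0.2043, 0.1151]
ee_rot: [-1.92, 2.441, 0.123]
ft_force: [0.8, -1.1, -0.9]
gripper_width: 0.0854
finger_force: 0.0
```

>>> {"api": "servo_tool", "payload": {
  "steps": [0,0,0,-7.1,1,0,0,0,-7.1,1,0,0,0,-7.1,1,0,0,0,-7.1,1,0,0,0,-7.1,1]
}}

```text
t: 7.9
ee_pos: [0.5804, 0.2043, 0.1151]
ee_rot: [-2.555, 1.728, 0.101]
ft_force: [-0.1, -0.3, 0.1]
gripper_width: 0.0854
finger_force: 0.0
```

>>> {"api": "servo_tool", "payload": {
  "steps": [0,0,0,-7.1,1,0,0,0,-7.1,1,0,0,0,-7.1,1,0,0,0,-7.1,1,0,0,0,-7.1,1]
}}

```text
t: 8.32
ee_pos: [0.5805, 0.2043, 0.1152]
ee_rot: [-2.944, 0.862, 0.07]
ft_force: [0.6, 0.8, 0.5]
gripper_width: 0.0849
finger_force: 0.0
```

>>> {"api": "servo_tool", "payload": {
  "steps": [0,0,0,-7.1,1,0,0,0,-7.1,1,0,0,0,-7.1,1,0,0,0,-7.1,1,0,0,0,-7.1,1]
}}

```text
t: 8.73
ee_pos: [0.5805, 0.2043, 0.1151]
ee_rot: [-3.057, -0.076, 0.032]
ft_force: [0.2, 0.6, 0.2]
gripper_width: 0.0851
finger_force: 0.0
```

>>> {"api": "servo_tool", "payload": {
  "steps": [0,0,0,-7,1,0,1.5,0,0,1,0,1.5,0,0,1,0,1.5,0,0,1]
}}

```text
t: 9.07
ee_pos: [0.5851, 0.1761, 0.1112]
ee_rot: [-3.066, -0.206, 0.021]
ft_force: [0.0, -0.1, 0.2]
gripper_width: 0.0855
finger_force: 0.0
```

```bash
python3 - <<'E'
from h import *
o=monitor.get_obs();print(o['t'],o['joint_positions'],tw())
E
```

```text
9.0667 [ 0.13551268  0.5400327  -0.09736874  0.94249089  0.06947675 -3.14055196] (array([0.58510396, 0.17605294, 0.11121493]), array([[ 0.99093028,  0.13311554, -0.01836939],
       [ 0.13406389, -0.98866714,  0.06755856],
       [-0.00916812, -0.06940849, -0.99754619]]))
```

>>> {"api": "servo_tool", "payload": {
  "steps": [0,2,0,-5,1,0,2,0,-5,1]
}}

```text
t: 9.23
ee_pos: [0.58, 0.1974, 0.1088]
ee_rot: [-3.111, -0.312, 0.003]
ft_force: [-0.1, 0.1, -0.2]
gripper_width: 0.0855
finger_force: 0.0
```

>>> {"api": "servo_tool", "payload": {
  "steps": [0,0,0,-5,1,0,0,0,-5,1]
}}

```text
t: 9.4
ee_pos: [0.5674, 0.2426, 0.1089]
ee_rot: [3.083, 0.462, 0.006]
ft_force: [-0.2, 0.7, 0.7]
gripper_width: 0.0852
finger_force: 0.0
```

```bash
python3 - <<'E'
from h import *
o=monitor.get_obs();print(o['t'],o['joint_positions'],tw())
E
```

```text
9.4 [ 0.29837515  0.55210878 -0.08062256  0.9380814  -0.02419907 -3.14055984] (array([0.56740863, 0.24257821, 0.10892778]), array([[ 9.56118420e-01,  2.92894511e-01,  7.09735504e-03],
       [ 2.92980489e-01, -9.55838545e-01, -2.31324169e-02],
       [ 8.56759025e-06,  2.41967164e-02, -9.99707217e-01]]))
```

>>> {"api": "servo_tool", "payload": {
  "steps": [0,0,0,7.1,1,0,0,0,7.1,1,0,0,0,7.1,1,0,0,0,7.1,1,0,0,0,7.1,1]
}}

```text
t: 9.82
ee_pos: [0.5672, 0.2425, 0.1089]
ee_rot: [3.079, -0.511, 0.016]
ft_force: [0.2, -0.0, 0.3]
gripper_width: 0.0858
finger_force: 0.0
```

>>> {"api": "servo_tool", "payload": {
  "steps": [0,0,0,7.1,1,0,0,0,7.1,1,0,0,0,7.1,1,0,0,0,7.1,1,0,0,0,7.1,1]
}}

```text
t: 10.23
ee_pos: [0.5672, 0.2424, 0.1089]
ee_rot: [2.78, -1.427, 0.025]
ft_force: [-0.1, 0.7, 0.3]
gripper_width: 0.0852
finger_force: 0.0
```

>>> {"api": "servo_tool", "payload": {
  "steps": [0,0,0,7.1,1,0,0,0,7.1,1,0,0,0,7.1,1,0,0,0,7.1,1,0,0,0,7.1,1]
}}

```text
t: 10.65
ee_pos: [0.5672, 0.2424, 0.1089]
ee_rot: [2.216, -2.211, 0.032]
ft_force: [0.1, -1.1, -0.2]
gripper_width: 0.0856
finger_force: 0.0
```

>>> {"api": "servo_tool", "payload": {
  "steps": [0,0,0,7.1,1,0,0,0,7.1,1,0,0,0,7.1,1,0,0,0,7.1,1,0,0,0,7.1,1]
}}

```text
t: 11.07
ee_pos: [0.5672, 0.2424, 0.1089]
ee_rot: [1.44, -2.787, 0.036]
ft_force: [-0.5, 0.5, -0.4]
gripper_width: 0.0858
finger_force: 0.0
```

>>> {"api": "servo_tool", "payload": {
  "steps": [0,0,0,7.1,1,0,0,0,7.1,1,0,0,0,7.1,1,0,0,0,7.1,1,0,0,0,7.1,1]
}}

```text
t: 11.48
ee_pos: [0.5673, 0.2424, 0.1089]
ee_rot: [-0.522, 3.095, -0.036]
ft_force: [0.2, -0.4, 0.3]
gripper_width: 0.0854
finger_force: 0.0
```

>>> {"api": "servo_tool", "payload": {
  "steps": [0,0,0,7.1,1,0,0,0,7.1,1]
}}

```text
t: 11.65
ee_pos: [0.5672, 0.2424, 0.1089]
ee_rot: [-0.135, 3.133, -0.035]
ft_force: [0.2, 0.2, -1.0]
gripper_width: 0.0853
finger_force: 0.0
```

```bash
python3 - <<'E'
from h import *
o=monitor.get_obs();print(o['t'],o['joint_positions']);go([.572,.2554,.03],184.6)
i=cams.camera_info('wrist');im=cams.camera('wrist')
for l,z in [('cover_grip',.02),('cover_lip',0),('cover_top',0)]:
    for d in cams.landmark_of('wrist',l)[:2]:
        uv=np.array(d['xy'])*[640,480];print(l,d['confidence'],uv,onz('wrist',uv,z,i))
E
```

```text
11.65 [ 0.29761412  0.55196782 -0.08100146  0.93823462 -0.02314957  0.21133661]
pos [0.5672 0.2424 0.1089] xang -175.05 move cm [-0.55  1.43  7.86] twist 0.35
cover_grip 0.84 [338.88  244.416] [0.56648294 0.25458562 0.02      ]
cover_lip 0.97 [339.52 126.48] [0.49055918 0.24801649 0.        ]
cover_top 0.56 [337.792 308.784] [0.62715019 0.2608116  0.        ]
```

>>> {"api": "servo_tool", "payload": {
  "steps": [-0.2,0.6,2.5,0,1,-0.2,0.6,2.5,0,1,-0.1,0.2,2.5,0,1,0,0,2.0,0.4,1,0,0,0.9,0,1]
}}

```text
t: 12.27
ee_pos: [0.5697, 0.2547, 0.0019]
ee_rot: [-0.141, 3.136, -0.036]
ft_force: [-0.0, -1.0, -0.3]
gripper_width: 0.0855
finger_force: 0.0
```

```bash
python3 - <<'E'
from h import *
o=monitor.get_obs();print(o['t'],o['ft_force']);go([.5715,.2554,.004],184.6)
E
```

```text
12.2667 [-0.02326453 -0.95004156 -0.25155356]
pos [0.5697 0.2547 0.0019] xang -174.85 move cm [-0.18  0.05 -0.21] twist 0.55
```

>>> {"api": "servo_tool", "payload": {
  "steps": [-0.2,0,-0.2,0.5,0.6,0,0,0,0,-1,0,0,0,0,-1,0,0,0,0,-1,0,0,0,0,-1]
}}

```text
t: 12.68
ee_pos: [0.5747, 0.2559, 0.0085]
ee_rot: [-0.123, 3.131, -0.033]
ft_force: [0.3, -1.8, 6.8]
gripper_width: 0.0585
finger_force: 65.4
```

>>> {"api": "servo_tool", "payload": {
  "steps": [0,0,0,0,-1,0,0,0,0,-1]
}}

```text
t: 12.85
ee_pos: [0.5747, 0.2559, 0.0085]
ee_rot: [-0.123, 3.13, -0.034]
ft_force: [-0.0, -1.4, 6.9]
gripper_width: 0.0587
finger_force: 65.5
```

Gripped at 65 N. Lift and look.

>>> {"api": "servo_tool", "payload": {
  "steps": [0,0,-1,0,-1,0,0,-2,0,-1,0,0,-3,0,-1,0,0,-3,0,-1,0,0,-3,0,-1]
}}

```text
t: 13.27
ee_pos: [0.5721, 0.2582, 0.1287]
ee_rot: [-0.123, 3.134, -0.034]
ft_force: [1.0, 0.1, -2.1]
gripper_width: 0.0587
finger_force: 65.2
```

```bash
python3 - <<'E'
from h import *
o=monitor.get_obs();print(o['t'],o['ft_force'],o['joint_positions'],tw())
im=cams.camera('side');a=cv2.resize(im[230:430,150:410],(520,400))[:,:,::-1]
w=cams.camera('wrist');b=cv2.resize(w[60:460,150:550],(280,400))[:,:,::-1];b=w[:,:,::-1][60:460,180:460]
cv2.imwrite('pics/g1.png',np.hstack([a,b]))
E
```

```text
13.2667 [ 0.96866565  0.10486944 -2.11386104] [ 0.31931054  0.5547691  -0.01958141  0.99734588 -0.02256958  0.24101929] (array([0.57214892, 0.25824632, 0.12871286]), array([[-0.99692195, -0.07815248,  0.00622991],
       [-0.07827042,  0.99669576, -0.02170939],
       [-0.00451268, -0.02213018, -0.99974491]]))
```

View pics/g1.png

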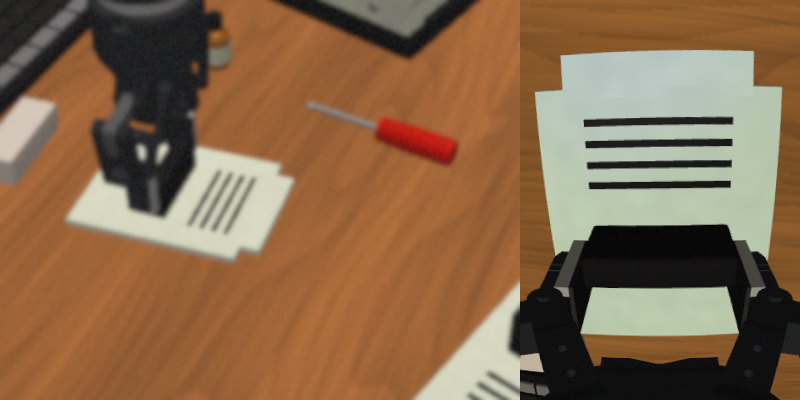

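The tongue's end corners are at full-picture (221,116) and (413,111), the shoulders at (195,152) and (441,147). Fit the in-hand pitch.

```bash
cat >> h.py <<'E'
from scipy.optimize import least_squares
def coverfit(uv,pts,info,M,p):
    "q=[pitch(deg, tongue down +), gx,gy,gz of cover_grip in level-tool coords (mm)]; cover x = -tool x"
    def pose(q):
        a=np.radians(q[0]); X=np.array([-np.cos(a),0,-np.sin(a)]);Y=np.array([0,1,0.]);Z=np.cross(X,Y)
        C=np.array([X,Y,Z]); return C@M.T, p+M@(np.array(q[1:])/1000)
    def res(q):
        B,g=pose(q);r=[proj('wrist',g+np.array(t)/1000@B,info)-u for u,t in zip(uv,pts)]
        return np.r_[np.ravel(r),(q[3]+25)/3,(q[2])/3]
    s=least_squares(res,[0,0,0,-25]);B,g=pose(s.x);return s.x,B,g,res(s.x)
E
python3 - <<'E'
from h import *
p,M=tw();i=cams.camera_info('wrist')
uv=[(221,116),(413,111),(195,152),(441,147)]
for sg in(1,-1):
    pts=[(-80,38*sg,-15),(-80,-38*sg,-15),(-66,50*sg,-15),(-66,-50*sg,-15)]
    q,B,g,r=coverfit(np.array(uv),pts,i,M,p);print(np.round(q,2),np.round(r,1),B,g)
E
```

```text
[ 71.21  48.3   -1.19 297.43] [ 123.9   15.6 -122.9   20.6  159.4  -16.5 -160.5  -11.5  107.5   -0.4] [[ 0.30687395  0.04309628  0.95077394]
 [-0.07820288  0.99673806 -0.01993879]
 [-0.94853186 -0.06823457  0.3092432 ]] [ 0.53197746  0.2489355  -0.16509137]
[  9.71   9.86   0.37 -22.96] [ 1.  -2.3 -0.4  2.5 -1.4 -2.5  0.1  2.3  0.7  0.1] [[ 0.9800323   0.08052893  0.18180146]
 [-0.07820288  0.99673806 -0.01993879]
 [-0.18281409  0.00532326  0.98313309]] [0.56538799 0.25953737 0.15568501]
```

Cover is held pitched 10° tongue-down, but the tips sit on the plate (7 N), which blocks further pivoting. I set it down and regrasp higher on the bar.

>>> {"api": "servo_tool", "payload": {
  "steps": [0,0,3,0,-1,0,0,3,0,-1,0,0,3,0,-1,0,0,2,0,-1,0,0,0.8,0,-1]
}}

```text
t: 13.78
ee_pos: [0.571, 0.2549, 0.0073]
ee_rot: [-0.123, 3.138, -0.036]
ft_force: [-33.9, -11.6, 99.8]
gripper_width: 0.0587
finger_force: 77.5
```

>>> {"api": "servo_tool", "payload": {
  "steps": [0,0,0,0,1,0,0,0,0,1,0,0,0,0,1]
}}

```text
t: 14.03
ee_pos: [0.5736, 0.2558, 0.0092]
ee_rot: [-0.122, 3.133, -0.034]
ft_force: [0.6, 0.3, -0.3]
gripper_width: 0.0853
finger_force: 0.0
```

```bash
python3 - <<'E'
from h import *
o=monitor.get_obs();print(o['t'],o['ft_force']);go([.5715,.2554,.0165],184.6)
i=cams.camera_info('wrist');im=cams.camera('wrist')
for l,z in [('cover_grip',.02),('cover_lip',0),('cover_top',0)]:
    for d in cams.landmark_of('wrist',l)[:2]:
        uv=np.array(d['xy'])*[640,480];print(l,d['confidence'],uv,onz('wrist',uv,z,i))
E
```

```text
14.0333 [ 0.62869516  0.34273782 -0.34692257]
pos [0.5736 0.2558 0.0092] xang -175.52 move cm [ 0.21 -0.04 -0.73] twist -0.12
cover_grip 0.66 [317.504 305.616] [0.56324175 0.2557418  0.02      ]
cover_lip 0.74 [315.328 101.616] [0.48396195 0.24821308 0.        ]
cover_top 0.64 [322.88 385.68] [0.62482228 0.2628073  0.        ]
```

>>> {"api": "servo_tool", "payload": {
  "steps": [0.6,0,-0.8,0,1,0,0,0,0,0.5,0,0,0,0,-1,0,0,0,0,-1,0,0,0,0,-1]
}}

```text
t: 14.65
ee_pos: [0.5675, 0.2555, 0.0178]
ee_rot: [-0.123, 3.133, -0.034]
ft_force: [-4.1, -1.3, 12.2]
gripper_width: 0.0579
finger_force: 63.6
```

>>> {"api": "servo_tool", "payload": {
  "steps": [0,0,0,0,-1,0,0,-1,0,-1,0,0,-2,0,-1,0,0,-3,0,-1,0,0,-3,0,-1]
}}

```text
t: 15.07
ee_pos: [0.5658, 0.257, 0.1072]
ee_rot: [-0.122, 3.136, -0.035]
ft_force: [0.8, 0.2, -2.1]
gripper_width: 0.0582
finger_force: 65.8
```

>>> {"api": "servo_tool", "payload": {
  "steps": [0,0,-3,0,-1,0,0,-3,0,-1,0,0,0,0,-1]
}}

```text
t: 15.32
ee_pos: [0.5692, 0.2598, 0.1732]
ee_rot: [-0.122, 3.125, -0.03]
ft_force: [1.7, -0.3, -0.8]
gripper_width: 0.0579
finger_force: 66.0
```

```bash
python3 - <<'E'
from h import *
o=monitor.get_obs();print(o['t'],o['ft_force'],tw())
w=cams.camera('wrist');cv2.imwrite('pics/g2.png',w[:,:,::-1][20:460,140:500])
E
```

```text
15.3167 [ 1.73153082 -0.3195774  -0.82636298] (array([0.56921927, 0.25979156, 0.17324177]), array([[-0.99685806, -0.07778957,  0.01492651],
       [-0.07806578,  0.99676883, -0.01891123],
       [-0.01340719, -0.02001706, -0.99970974]]))
```

View pics/g2.png

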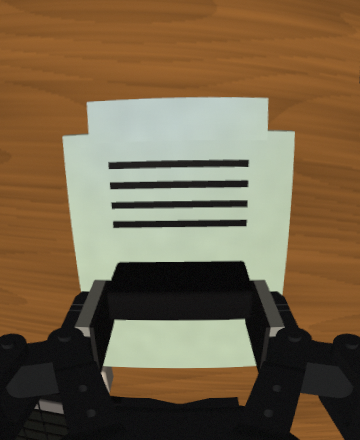

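The picture shows the cover tongue-end up, tongue corners at full-picture (228,122), (408,118), shoulders (203,156), (435,151).

```bash
python3 - <<'E'
from h import *
p,M=tw();i=cams.camera_info('wrist')
pts=[(-80,-38,-15),(-80,38,-15),(-66,-50,-15),(-66,50,-15)]
q,B,g,r=coverfit(np.array([(228,122),(408,118),(203,156),(435,151)]),pts,i,M,p);print(np.round(q,2),np.round(r,1),B,g)
print([ (np.array(d['xy'])*[640,480],d['confidence']) for d in cams.landmark_of('wrist','cover_lip')[:1]], proj('wrist',g+np.array([-.08,0,-.02])@B,i))
b=np.load('bay.npy');O,Bb=bay(b)
for t in [(0,0,0),(13,0,15),(-10,0,15)]: print(t,O+np.array(t)/1000@Bb)
h=np.array([np.cos(b[3]),np.sin(b[3]),0])
# target grip point for tilt e (bay opening angle)
for e in (0,8,15):
    a=np.radians(22+e);x=h*np.cos(a)+np.array([0,0,np.sin(a)]);z=-h*np.sin(a)+np.array([0,0,np.cos(a)])
    print(e,'grip',O+.08*x+.02*z+.001*x)
go([.38,-.165,.17],166.7)
E
```

```text
[ 16.98  11.07   0.76 -22.01] [ 1.3 -1.7 -0.6  2.3 -1.7 -2.8  0.4  2.2  1.   0.3] [[ 0.94983989  0.08044411  0.30221337]
 [-0.07784256  0.9967515  -0.0206636 ]
 [-0.30289389 -0.00389796  0.95301631]] [0.55691402 0.25977269 0.19211832]
[(array([317.504, 117.6  ]), 0.88)] [318.34184783 121.24476215]
(0, 0, 0) [ 0.49640585 -0.19250656  0.08518272]
(13, 0, 15) [ 0.50266771 -0.19398617  0.10396037]
(-10, 0, 15) [ 0.48191398 -0.18908226  0.09534441]
0 grip [ 0.5622037  -0.20805399  0.13406953]
8 grip [ 0.55494197 -0.20633811  0.14300323]
15 grip [ 0.54764795 -0.2046146   0.14990245]
pos [0.567  0.2589 0.1679] xang -175.53 move cm [ 21.95 -40.8    0.51] twist 17.77
```

```bash
python3 - <<'E'
from h import *
p,M=tw();i=cams.camera_info('wrist');print('cam in tool',M.T@(np.array(i['origin'])-p)*1000)
P=[(-80,-38,-15),(-80,38,-15),(-66,-50,-15),(-66,50,-15),(-7,-30,-15),(-7,30,-15)];U=[(228,122),(408,118),(203,156),(435,151),(258,283),(385,281)]
V=[((-7,0,15),311),((7,0,15),340),((60,0,-15),387)]
def pose(q):
    a=np.radians(q[0]);X=np.array([-np.cos(a),0,-np.sin(a)]);Y=np.array([0,1,0.]) ;Y=-Y;Z=np.cross(X,Y)
    Z=Z if Z[2]<0 else -Z;Y=np.cross(Z,X);return np.array([X,Y,Z])@M.T,p+M@(np.array(q[1:])/1000)
for use in (V,V[2:],[]):
    def res(q):
        a=np.radians(q[0]);X=np.array([-np.cos(a),0,np.sin(a)]);Z=np.array([-np.sin(a),0,-np.cos(a)]);Y=np.cross(Z,X);B=np.array([X,Y,Z])@M.T;g=p+M@(q[1:]/1000)
        pr=lambda t:proj('wrist',g+np.array(t)/1000@B,i)
        return np.r_[np.ravel([pr((t[0],t[1],t[2]))-u for t,u in zip(P,U)]),[pr(t)[1]-v for t,v in use]]
    for s0 in(20,-20):
        s=least_squares(res,[s0,5,0,-10.]);print(np.round(s.x,1),round(s.cost,1),np.round(res(s.x),1))
E
```

```text
cam in tool [  85.23829537    1.14468809 -142.59300646]
[-0.5  3.4  1.2 -1.6] 28.9 [ 1.4 -1.8  1.4  2.3  1.  -2.2 -0.2  2.9 -2.6 -3.7 -1.8 -1.6  1.2  1.4
  1.3]
[-0.5  3.4  1.2 -1.6] 28.9 [ 1.4 -1.8  1.4  2.3  1.  -2.2 -0.2  2.9 -2.6 -3.7 -1.8 -1.6  1.2  1.4
  1.3]
[ 0.1  3.2  1.2 -2.2] 25.2 [ 0.7 -1.5  2.1  2.5  0.2 -1.7  0.6  3.4 -2.8 -3.  -1.6 -0.9  1.4]
[ 0.1  3.2  1.2 -2.2] 25.2 [ 0.7 -1.5  2.1  2.5  0.2 -1.7  0.6  3.4 -2.8 -3.  -1.6 -0.9  1.4]
[-2.3  4.   1.3 -4.4] 20.6 [ 1.3 -1.9  1.5  2.2  0.6 -2.2  0.2  2.9 -3.4 -1.5 -0.9  0.5]
[-2.3  4.   1.3 -4.4] 20.6 [ 1.3 -1.9  1.5  2.2  0.6 -2.2  0.2  2.9 -3.4 -1.5 -0.9  0.5]
```

The cover is level in hand (pitch -0.5°), pads 3 mm to the top side, so the grip holds it against gravity. Plan: carry it to the front of the unit and press its top end onto the front edge to pivot it tongue-down.

>>> {"api": "servo_tool", "payload": {
  "steps": [0.6,-1.5,0,0,-1,1.1,-2.8,0,0,-1,1.2,-3.2,0,0,-1,1.2,-3.2,0,0,-1,1.2,-3.2,0,0,-1]
}}

```text
t: 15.83
ee_pos: [0.5223, 0.1147, 0.1677]
ee_rot: [-0.123, 3.137, -0.035]
ft_force: [0.0, 0.1, -2.3]
gripper_width: 0.0581
finger_force: 65.8
```

>>> {"api": "servo_tool", "payload": {
  "steps": [1.2,-3.2,0,0,-1,1.2,-3.2,0,0,-1,1.2,-3.2,0,0,-1,1.2,-3.2,0,0,-1,1.2,-3.2,0,0,-1]
}}

```text
t: 16.25
ee_pos: [0.475, -0.0493, 0.1713]
ee_rot: [-0.123, 3.136, -0.033]
ft_force: [1.4, -1.4, -2.8]
gripper_width: 0.0583
finger_force: 65.8
```

>>> {"api": "servo_tool", "payload": {
  "steps": [1.2,-3.2,0,0,-1,1.2,-3.2,0,0,-1,1.2,-3.2,0,0,-1,1.2,-2.8,0,0,-1,0.4,-0.8,0,0,-1]
}}

```text
t: 16.67
ee_pos: [0.4334, -0.1867, 0.1741]
ee_rot: [-0.118, 3.136, -0.035]
ft_force: [0.5, 0.5, -2.1]
gripper_width: 0.0578
finger_force: 65.9
```

>>> {"api": "servo_tool", "payload": {
  "steps": [0,0,0,6,-1,0,0,0,6,-1,0,0,0,5.8,-1,0,0,0,0,-1,0,0,0,0,-1]
}}

```text
t: 17.08
ee_pos: [0.4348, -0.1831, 0.1745]
ee_rot: [0.359, 3.114, -0.031]
ft_force: [0.2, 0.8, -2.2]
gripper_width: 0.058
finger_force: 65.9
```

```bash
python3 - <<'E'
from h import *
o=monitor.get_obs();print(o['t'],o['ft_force'],o['joint_positions'],tw()[1]);go([.4358,-.1795,.130],166.7)
cams.camera('wrist');i=cams.camera_info('wrist')
for l in['catch_nose','ledge_edge','cover_lip']:
    for d in cams.landmark_of('wrist',l)[:2]: 
        print(l,d['confidence'],np.array(d['xy'])*[640,480])
O,B=bay(np.load('bay.npy'));print('pred nose',proj('wrist',O+np.array([.1375,0,.009])@B,i),'ledge',proj('wrist',O+np.array([.013,0,.0107])@B,i))
E
```

```text
17.0833 [ 0.16896264  0.843779   -2.17261034] [-0.5431928   0.22300207 -0.40266264  0.93037132 -0.01517725 -0.31393649] [[-0.97378781  0.22740792  0.00478943]
 [ 0.22726601  0.97361438 -0.02062021]
 [-0.00935226 -0.01899123 -0.99977591]]
pos [ 0.4348 -0.1831  0.1745] xang 166.86 move cm [0.02 0.46 4.44] twist 0.16
cover_lip 0.58 [316.096 114.384]
pred nose [324.07316101 485.24859988] ledge [326.48679439 342.97310828]
```

>>> {"api": "servo_tool", "payload": {
  "steps": [0,0.2,1.5,0,-1,0,0.2,1.5,0,-1,0,0,1,0,-1,0,0,0.5,0,-1,0,0,0.3,0,-1]
}}

```text
t: 17.7
ee_pos: [0.4363, -0.1807, 0.1268]
ee_rot: [0.362, 3.112, -0.032]
ft_force: [-0.5, -0.1, -2.1]
gripper_width: 0.0578
finger_force: 65.9
```

>>> {"api": "servo_tool", "payload": {
  "steps": [0,0,0.3,0,-1,0,0,0.3,0,-1,0,0,0.3,0,-1,0,0,0.2,0,-1]
}}

```text
t: 18.03
ee_pos: [0.4369, -0.1813, 0.1164]
ee_rot: [0.363, 3.111, -0.033]
ft_force: [-0.5, 0.5, -2.7]
gripper_width: 0.0581
finger_force: 65.9
```

>>> {"api": "servo_tool", "payload": {
  "steps": [0,0,0.3,0,-1,0,0,0.3,0,-1,0,0,0.3,0,-1]
}}

```text
t: 18.28
ee_pos: [0.4351, -0.1804, 0.1072]
ee_rot: [0.364, 3.114, -0.031]
ft_force: [-10.5, 5.9, 10.7]
gripper_width: 0.0584
finger_force: 68.1
```

>>> {"api": "servo_tool", "payload": {
  "steps": [0,0,0.3,0,-1,0,0,0.3,0,-1,0,0,0.3,0,-1]
}}

```text
t: 18.53
ee_pos: [0.4336, -0.18, 0.0978]
ee_rot: [0.364, 3.117, -0.03]
ft_force: [-13.2, 5.1, 9.9]
gripper_width: 0.0585
finger_force: 68.6
```

```bash
cat >> h.py <<'E'
def cpose(a_deg,p,M,piv=(0,0,-10),g0=(3.4,1.2,-1.6)):
    "cover pose for in-hand pitch a (tongue down +), rotated about pivot (tool coords mm) from level"
    a=np.radians(a_deg);L=np.array([[-1,0,0],[0,1,0],[0,0,-1.]])  # level cover axes rows in tool
    Q=R.from_rotvec([0,a,0]).as_matrix()  # sense checked in cov_lip()
    g=np.array(piv)+Q@(np.array(g0)-piv)
    return (L@Q.T)@M.T, p+M@(g/1000)
def pitch(uv,p,M,info,pt=(-80,0,-20),**k):
    f=lambda a:proj('wrist',(lambda Bg:Bg[1]+np.array(pt)/1000@Bg[0])(cpose(a,p,M,**k)),info)
    A=np.arange(-20,70,.25);e=[f(a)[1]-uv[1] for a in A]
    s=[A[j] for j in range(len(A)-1) if e[j]*e[j+1]<=0];return s,f(0)
E
python3 - <<'E'
from h import *
p,M=tw();i=cams.camera_info('wrist');w=cams.camera('wrist');cv2.imwrite('pics/t1.png',w[:,:,::-1])
B,g=cpose(20,p,M);print('X at 20',B[0],'lip z',(g+np.array([-.08,0,-.02])@B)[2])
for l in['cover_lip']:
    for d in cams.landmark_of('wrist',l)[:2]:
        uv=np.array(d['xy'])*[640,480];print(l,d['confidence'],uv,pitch(uv,p,M,i))
for a in(0,10,20,30,40):
    B,g=cpose(a,p,M);print(a,[np.round(proj('wrist',g+np.array(t)/1000@B,i)) for t in((-80,0,-20),(-80,38,-15),(-66,50,-15))])
E
```

```text
X at 20 [ 0.91469489 -0.22308493 -0.3369961 ] lip z 0.10912078874986074
cover_lip 0.66 [205.376 190.8  ] ([np.float64(57.0)], array([319.58924282, 118.39674197]))
cover_lip 0.63 [318.272 133.584] ([np.float64(-11.75), np.float64(43.0)], array([319.58924282, 118.39674197]))
0 [array([320., 118.]), array([410., 121.]), array([435., 155.])]
10 [array([320., 110.]), array([419., 115.]), array([445., 151.])]
20 [array([320., 106.]), array([431., 115.]), array([456., 152.])]
30 [array([320., 111.]), array([444., 123.]), array([469., 161.])]
40 [array([320., 126.]), array([460., 144.]), array([482., 178.])]
```

View pics/t1.png

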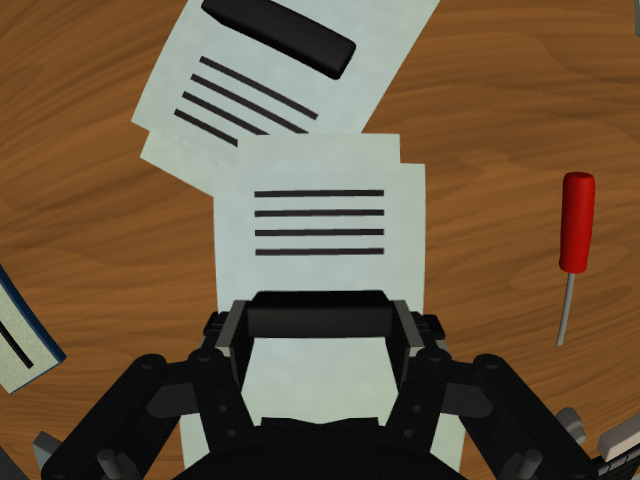

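The picture shows the cover tongue corners at (238,133), (400,133), smaller than before: it has pivoted about 12° tongue-down. Continue pressing.

>>> {"api": "servo_tool", "payload": {
  "steps": [0,0,0.3,0,-1,0,0,0.3,0,-1,0,0,0.3,0,-1,0,0,0.3,0,-1]
}}

```text
t: 18.97
ee_pos: [0.4332, -0.1802, 0.0856]
ee_rot: [0.364, 3.118, -0.03]
ft_force: [-14.4, 5.5, 10.6]
gripper_width: 0.0579
finger_force: 68.5
```

```bash
cat >> h.py <<'E'
_cp=cpose
def cpose(a,p,M,**k): return _cp(-a,p,M,**k)
def look():
    p,M=tw();i=cams.camera_info('wrist');w=cams.camera('wrist');o=monitor.get_obs()
    print('t',o['t'],'p',p,'F',np.round(o['ft_force'],1))
    for d in cams.landmark_of('wrist','cover_lip')[:3]:
        uv=np.array(d['xy'])*[640,480]
        if abs(uv[0]-320)<30: print('lip',uv,d['confidence'],pitch(uv,p,M,i)[0])
    # tongue corner: stripes as horizontal dark runs in the middle column
    col=w[100:330,270:370].max(2).mean(1);print('dark rows',[100+k for k in range(1,229) if col[k]<110 and col[k]<=col[k-1] and col[k]<col[k+1]])
    return p,M,i
E
python3 - <<'E'
from h import *
look()
E
```

```text
t 19.0167 p [ 0.433239   -0.18016062  0.08556941] F [-13.7   4.3   7.9]
lip [317.632 152.4  ] 0.6 [np.float64(23.25)]
dark rows [203, 222, 239, 241, 258, 260, 299, 308]
```

>>> {"api": "servo_tool", "payload": {
  "steps": [0,0,0.3,0,-1,0,0,0.3,0,-1,0,0,0.3,0,-1,0,0,0.3,0,-1]
}}

```text
t: 19.4
ee_pos: [0.4341, -0.1804, 0.0737]
ee_rot: [0.364, 3.116, -0.029]
ft_force: [-10.1, 5.6, 7.9]
gripper_width: 0.0575
finger_force: 68.7
```

```bash
python3 - <<'E'
from h import *
look()
E
```

```text
t 19.45 p [ 0.43412963 -0.18043919  0.07372583] F [-10.6   5.2   6.5]
lip [318.592 173.904] 0.69 [np.float64(34.75)]
dark rows [218, 234, 252, 268, 271, 297, 305, 307, 312, 319, 323]
```

>>> {"api": "servo_tool", "payload": {
  "steps": [0.3,0,-1,0,-1,0.2,0,-2,0,-1,0,0,-3,0,-1,0,0,-3,0,-1,0,0,-0.5,0,-1]
}}

```text
t: 19.92
ee_pos: [0.4339, -0.1802, 0.1742]
ee_rot: [0.363, 3.105, -0.037]
ft_force: [1.5, -1.3, -1.7]
gripper_width: 0.058
finger_force: 67.8
```

>>> {"api": "servo_tool", "payload": {
  "steps": [0,0,0,0,-1,0,0,0,0,-1]
}}

```text
t: 20.08
ee_pos: [0.4315, -0.179, 0.1692]
ee_rot: [0.364, 3.111, -0.033]
ft_force: [-0.8, -0.1, -2.1]
gripper_width: 0.0579
finger_force: 67.7
```

```bash
cat > fit.py <<'E'
from h import *
p0=np.array([.56922,.25979,.17324]);M0=np.array([[-.99686,-.07779,.01493],[-.07807,.99677,-.01891],[-.01341,-.02002,-.99971]])
RT=rot(cams.camera_info('wrist')['attitude']);p,M=tw();i=cams.camera_info('wrist')
Rc=M.T@rot(i['attitude']);oc=M.T@(np.array(i['origin'])-p)
i0=dict(i);i0['origin']=p0+M0@oc;i0['attitude']=M0@Rc
B,g=cpose(-.3,p0,M0);xs=[]
for v in(184,205,225,244):
    A=np.arange(-80,0,.1);e=[abs(proj('wrist',g+np.array([x,0,-15])/1000@B,i0)[1]-v) for x in A];xs.append(A[np.argmin(e)])
print('stripes x',np.round(xs,1))
p,M,i=look()
w=cams.camera('wrist');col=w[150:300,270:370].max(2).mean(1)
import scipy.signal as ss
pk=ss.find_peaks(-col,prominence=25)[0]+150;print('pk',pk)
uv=[np.array(d['xy'])*[640,480] for d in cams.landmark_of('wrist','cover_lip') if abs(d['xy'][0]-.5)<.05][:1]
def f(q):
    B,g=cpose(q[0],p,M,piv=(q[1],0,q[2]));pr=lambda t:proj('wrist',g+np.array(t)/1000@B,i)[1]
    r=[pr((x,0,-15))-v for x,v in zip(xs,pk[:4])]
    if uv: r.append(.5*(pr((-80,0,-20))-uv[0][1]))
    return np.r_[r,q[1]/4,(q[2]+10)/4]
s=least_squares(f,[32,0,-10]);print('fit',np.round(s.x,1),np.round(f(s.x),1))
np.save('q.npy',s.x)
B,g=cpose(s.x[0],p,M,piv=(s.x[1],0,s.x[2]));O,Bb=bay(np.load('bay.npy'))
lip=g+np.array([-.08,0,-.02])@B;top=g+np.array([.06,0,-.02])@B
print('world pitch',np.degrees(np.arcsin(B[0][2])),'lip bay mm',np.round((Bb@(lip-O))*1000,1),'top',np.round(Bb@(top-O)*1000,1),'tip',np.round(Bb@(p-O)*1000,1))
for tgt in ((25,0,5),(20,0,0)):
    print(tgt,end=' ');go(p+(O+np.array(tgt)/1000@Bb-lip),166.7)
E
python3 fit.py
```

```text
stripes x [-52.1 -42.8 -33.8 -24.9]
t 20.1333 p [ 0.43154823 -0.17896431  0.16917302] F [ 0.3 -0.2 -2.4]
lip [318.976 169.68 ] 0.79 [np.float64(32.75)]
dark rows [215, 230, 233, 248, 268, 299, 306, 309, 312, 314, 325]
pk [214 230 248 268]
fit [33.2  0.5 -7.7] [-0.2  1.4  0.9 -1.5 -0.8  0.1  0.6]
world pitch 33.88578117412074 lip bay mm [-103.4   -1.7   67.4] top [33.6 -0.2 96.2] tip [-29.9  -1.7 102.7]
(25, 0, 5) pos [ 0.4307 -0.1784  0.1681] xang 166.67 move cm [-14.32   0.16   0.99] twist -0.03
(20, 0, 0) pos [ 0.4307 -0.1784  0.1681] xang 166.67 move cm [-14.04   0.18   1.64] twist -0.03
```

World pitch 34° (12° open), lateral error 2 mm. Move over the bay.

>>> {"api": "servo_tool", "payload": {
  "steps": [-1,0,-0.8,0,-1,-3,0.1,0,0,-1,-4,0.1,0,0,-1,-4,0,0,0,-1,-2,0,0,0,-1]
}}

```text
t: 20.7
ee_pos: [0.5716, -0.2098, 0.1776]
ee_rot: [0.363, 3.11, -0.033]
ft_force: [-1.5, 0.2, -2.6]
gripper_width: 0.058
finger_force: 67.6
```

>>> {"api": "servo_tool", "payload": {
  "steps": [-0.4,0,0.4,0,-1,0,0,0,0,-1,0,0,0,0,-1]
}}

```text
t: 20.95
ee_pos: [0.5706, -0.2094, 0.1734]
ee_rot: [0.364, 3.115, -0.031]
ft_force: [-0.5, -0.5, -1.9]
gripper_width: 0.0581
finger_force: 67.7
```

```bash
python3 fit.py; python3 - <<'E'
from h import *
i=cams.camera_info('wrist')
for l in['ledge_edge','catch_nose']:
    for d in cams.landmark_of('wrist',l)[:2]: print(l,d['confidence'],np.array(d['xy'])*[640,480])
O,B=bay(np.load('bay.npy'));print('pred nose',proj('wrist',O+np.array([.1375,0,.009])@B,i),'ledge',proj('wrist',O+np.array([.013,0,.0107])@B,i),proj('wrist',O+np.array([.013,.042,.015])@B,i))
E
```

```text
stripes x [-52.1 -42.8 -33.8 -24.9]
t 21.0 p [ 0.57061599 -0.20944943  0.17342034] F [-0.4  1.1 -2.5]
lip [318.592 169.296] 0.57 [np.float64(32.5)]
dark rows [214, 231, 249, 267, 298, 305, 307, 319, 321, 325]
pk [214 231 249 266]
fit [33.3 -0.8 -7.7] [-0.2  0.3 -0.3  0.3 -0.2 -0.2  0.6]
world pitch 33.70303229188552 lip bay mm [30.   0.7 17.5] top [167.1   2.1  45.9] tip [103.6   0.6  53.3]
(25, 0, 5) pos [ 0.5712 -0.2099  0.1752] xang 166.66 move cm [ 0.08 -0.01  1.52] twist -0.04
(20, 0, 0) pos [ 0.5712 -0.2099  0.1752] xang 166.66 move cm [0.36 0.   2.17] twist -0.04
ledge_edge 0.73 [323.2  142.32]
pred nose [317.91208218 356.1310012 ] ledge [319.29475601 140.75855169] [392.46634676 139.88865158]
```

>>> {"api": "servo_tool", "payload": {
  "steps": [0.1,0.1,0.7,0,-1,0,0,0.7,0,-1,0.1,0,0.2,0,-1,0.1,0,0.2,0,-1,0,0,0,0,-1]
}}

```text
t: 21.67
ee_pos: [0.5689, -0.2085, 0.1561]
ee_rot: [0.364, 3.113, -0.032]
ft_force: [0.2, 0.3, -2.7]
gripper_width: 0.0581
finger_force: 67.7
```

```bash
python3 fit.py; python3 - <<'E'
from h import *
i=cams.camera_info('wrist')
for l in['ledge_edge']:
    for d in cams.landmark_of('wrist',l)[:2]: print(l,d['confidence'],np.array(d['xy'])*[640,480])
O,B=bay(np.load('bay.npy'));print('ledge',proj('wrist',O+np.array([.013,0,.0107])@B,i))
E
```

```text
stripes x [-52.1 -42.8 -33.8 -24.9]
t 21.7167 p [ 0.56886378 -0.20848547  0.15614198] F [ 0.4  0.7 -2.4]
lip [319.424 168.288] 0.98 [np.float64(32.0)]
dark rows [214, 231, 233, 249, 266, 268, 298, 304, 314, 318]
pk [213 230 248 268]
fit [32.7  0.9 -8. ] [ 0.4  1.1  0.7 -1.6 -1.1  0.2  0.5]
world pitch 33.23598026807759 lip bay mm [21.7  1.2  3.8] top [159.    2.6  31.1] tip [95.4  1.1 38. ]
(25, 0, 5) pos [ 0.5696 -0.2089  0.1571] xang 166.67 move cm [-0.18 -0.1  -0.14] twist -0.03
(20, 0, 0) pos [ 0.5696 -0.2089  0.1571] xang 166.67 move cm [ 0.1  -0.09  0.51] twist -0.03
ledge_edge 0.88 [319.808 147.984]
ledge [317.50344372 146.71036171]
```

>>> {"api": "servo_tool", "payload": {
  "steps": [0,0,0.15,0,-1,0,0,0.15,0,-1,0,0,0,0,-1]
}}

```text
t: 22.17
ee_pos: [0.5694, -0.2088, 0.1536]
ee_rot: [0.364, 3.112, -0.032]
ft_force: [-0.8, 0.0, -2.2]
gripper_width: 0.0579
finger_force: 67.7
```

>>> {"api": "servo_tool", "payload": {
  "steps": [0,0,0.15,0,-1,0,0,0,0,-1]
}}

```text
t: 22.33
ee_pos: [0.5694, -0.2088, 0.1521]
ee_rot: [0.364, 3.112, -0.033]
ft_force: [0.2, 0.4, -2.5]
gripper_width: 0.0582
finger_force: 67.7
```

>>> {"api": "servo_tool", "payload": {
  "steps": [0,0,0.15,0,-1,0,0,0.1,0,-1]
}}

```text
t: 22.5
ee_pos: [0.57, -0.2091, 0.1503]
ee_rot: [0.363, 3.11, -0.033]
ft_force: [1.6, 0.6, 4.3]
gripper_width: 0.0586
finger_force: 68.3
```

>>> {"api": "servo_tool", "payload": {
  "steps": [0,0,0.1,0,-1,0,0,0,0,-1]
}}

```text
t: 22.67
ee_pos: [0.5702, -0.2092, 0.1495]
ee_rot: [0.363, 3.11, -0.033]
ft_force: [0.6, -0.5, 5.4]
gripper_width: 0.0581
finger_force: 68.5
```

Contact with the seat. Slide down-slope under the ledge.

>>> {"api": "servo_tool", "payload": {
  "steps": [0.3,0,0.03,0,-1,0.37,0,0.15,0,-1,0.37,0,0.15,0,-1]
}}

```text
t: 22.92
ee_pos: [0.5595, -0.2067, 0.1458]
ee_rot: [0.363, 3.11, -0.033]
ft_force: [1.1, -0.4, 4.9]
gripper_width: 0.0582
finger_force: 68.3
```

>>> {"api": "servo_tool", "payload": {
  "steps": [0.37,0,0.15,0,-1,0.37,0,0.15,0,-1]
}}

```text
t: 23.08
ee_pos: [0.5529, -0.2053, 0.1429]
ee_rot: [0.364, 3.109, -0.034]
ft_force: [10.2, -1.5, 15.3]
gripper_width: 0.0583
finger_force: 69.6
```

```bash
python3 fit.py; python3 - <<'E'
from h import *
i=cams.camera_info('wrist')
for l in['ledge_edge']:
    for d in cams.landmark_of('wrist',l)[:2]: print(l,d['confidence'],np.array(d['xy'])*[640,480])
O,B=bay(np.load('bay.npy'));print('ledge',proj('wrist',O+np.array([.013,0,.0107])@B,i))
E
```

```text
stripes x [-52.1 -42.8 -33.8 -24.9]
t 23.1333 p [ 0.55293696 -0.20534311  0.14290318] F [ 2.8 -0.1  6.7]
dark rows [135, 212, 230, 246, 248, 265, 299, 306, 308, 313, 315]
pk [183 211 230 249 265]
fit [  5.6   2.1 -11.5] [ 4.9 -2.4 -1.6 -1.5  0.5 -0.4]
world pitch 6.370770412687338 lip bay mm [-8.8  1.2 36.4] top [126.    1.4  -1.3] tip [75.4  0.5 31.8]
(25, 0, 5) pos [ 0.553  -0.2053  0.1431] xang 166.66 move cm [-4.28 -0.1   1.72] twist -0.04
(20, 0, 0) pos [ 0.553  -0.2053  0.1431] xang 166.66 move cm [-3.99 -0.08  2.37] twist -0.04
ledge_edge 0.7 [321.92 186.  ]
ledge [317.51059024 182.79275332]
```

Stripes are at 211/230/249/265 (pitch unchanged), and the ledge edge at row 185 hides the lip: the tongue is under the ledge. Slide the last few mm.

>>> {"api": "servo_tool", "payload": {
  "steps": [0.25,0,0.05,0,-1,0.2,0,0.05,0,-1,0,0,0,0,-1]
}}

```text
t: 23.58
ee_pos: [0.5518, -0.2051, 0.1439]
ee_rot: [0.363, 3.102, -0.035]
ft_force: [10.9, -1.4, 13.9]
gripper_width: 0.0581
finger_force: 69.4
```

```bash
cat > fit2.py <<'E'
from h import *
import scipy.signal as ss
xs=[-52.1,-42.8,-33.8,-24.9]
o=monitor.get_obs();p,M=tw();i=cams.camera_info('wrist');w=cams.camera('wrist')
col=w[196:300,270:370].max(2).mean(1);pk=ss.find_peaks(-col,prominence=25)[0]+196
led=[np.array(d['xy'])*[640,480] for d in cams.landmark_of('wrist','ledge_edge')[:1]]
print('F',np.round(o['ft_force'],1),'pk',pk,'ledge',led)
pk=[k for k in pk if 200<k<285][:4]
def pose(q): return cpose(q[0],p,M,piv=(0,0,-8),g0=(3.4+q[1],1.2,-1.6))
def f(q):
    B,g=pose(q);return np.r_[[proj('wrist',g+np.array((x,0,-15))/1000@B,i)[1]-v for x,v in zip(xs,pk)],q[1]/1]
s=least_squares(f,[30,0]);B,g=pose(s.x);O,Bb=bay(np.load('bay.npy'))
lip=g+np.array([-.08,0,-.02])@B;top=g+np.array([.06,0,-.02])@B
print('fit',np.round(s.x,1),np.round(f(s.x),1),'open',np.degrees(np.arcsin(B[0][2]))-22,'lip',np.round((Bb@(lip-O))*1000,1),'top',np.round(Bb@(top-O)*1000,1),'tcp',np.round(Bb@(p-O)*1000,1))
E
python3 fit2.py
```

```text
F [10.9 -1.4 13.9] pk [214 230 247 265] ledge [array([318.912, 184.608])]
fit [33.2  0.7] [-1.2  0.4  0.8  0.4  0.7] open 12.406655936891248 lip [ 1.   0.5 -3.2] top [137.7   2.   26.9] tcp [74.7  0.5 33.2]
```

The lip is at the end wall (about 1 mm), open 12°. Swing shut along the arc.

>>> {"api": "servo_tool", "payload": {
  "steps": [-0.4,0,0.2,0,-1,-0.3,0,0.25,0,-1,-0.25,0,0.22,0,-1,-0.22,0,0.22,0,-1,0,0,0,0,-1]
}}

```text
t: 24.1
ee_pos: [0.5615, -0.2082, 0.1343]
ee_rot: [0.363, 3.106, -0.036]
ft_force: [5.4, -3.7, 11.6]
gripper_width: 0.0578
finger_force: 69.9
```

```bash
python3 fit2.py
```

```text
F [ 5.4 -3.7 11.6] pk [201 217 237 255] ledge [array([324.672, 170.88 ])]
fit [21.9  0.8] [-1.7  1.4  0.1  0.6  0.8] open 0.8359667057146716 lip [-0.4 -0.1  0.2] top [139.5   0.9   2.3] tcp [80.4 -0.3 20.4]
```

>>> {"api": "servo_tool", "payload": {
  "steps": [-0.15,0,0.2,0,-1,-0.15,0,0.2,0,-1,-0.1,0,0.2,0,-1]
}}

```text
t: 24.45
ee_pos: [0.566, -0.2096, 0.1289]
ee_rot: [0.364, 3.104, -0.037]
ft_force: [7.8, -3.8, 14.4]
gripper_width: 0.058
finger_force: 70.7
```

>>> {"api": "servo_tool", "payload": {
  "steps": [-0.1,0,0.2,0,-1,-0.1,0,0.2,0,-1,-0.1,0,0.2,0,-1]
}}

```text
t: 24.7
ee_pos: [0.5672, -0.2101, 0.1275]
ee_rot: [0.362, 3.106, -0.039]
ft_force: [-28.5, 7.5, 89.8]
gripper_width: 0.0581
finger_force: 78.6
```

```bash
python3 fit2.py
```

```text
F [-28.5   7.5  89.8] pk [211 230 251] ledge [array([323.776, 158.688])]
fit [30.4 -1.1] [ 1.5  0.6 -2.6 -1.1] open 9.340469214512026 lip [  9.4  -0.9 -20.1] top [147.5   0.7   2.6] tcp [83.5 -0.8 11.9]
```

Normal force 90 N along the bay normal: the cover is hard on its seat. Ease off, then release and check.

>>> {"api": "servo_tool", "payload": {
  "steps": [0,0,-0.3,0,-1,0,0,-0.1,0,-1,0,0,0,0,-1]
}}

```text
t: 25.05
ee_pos: [0.5671, -0.2101, 0.1278]
ee_rot: [0.362, 3.107, -0.038]
ft_force: [-6.3, -2.8, 28.1]
gripper_width: 0.0583
finger_force: 72.3
```

```bash
sed -i 's/w\[196:300/w[170:300/;s/)\[0\]+196/)[0]+170/;s/200<k<285/180<k<285/' fit2.py; python3 fit2.py; python3 - <<'E'
from h import *
i=cams.camera_info('wrist')
for l in['catch_nose','cover_top']:
    for d in cams.landmark_of('wrist',l)[:2]: print(l,d['confidence'],np.array(d['xy'])*[640,480])
E
```

```text
F [-6.3 -2.8 28.1] pk [192 211 231 250] ledge [array([324.608, 161.376])]
fit [12.3  0.2] [-0.6  0.6  0.   0.   0.2] open -8.842928525430535 lip [-0.3 -0.4  6.4] top [138.    0.2 -15.1] tcp [83.5 -0.8 12.2]
catch_nose 0.61 [316.288 419.904]
```

>>> {"api": "servo_tool", "payload": {
  "steps": [0,0,-0.3,0,-1,0,0,0,0,1,0,0,0,0,1,0,0,0,0,1,0,0,-1,0,1]
}}

```text
t: 25.67
ee_pos: [0.5644, -0.2075, 0.1354]
ee_rot: [0.364, 3.116, -0.03]
ft_force: [-0.6, 0.3, -0.8]
gripper_width: 0.0859
finger_force: 0.0
```

>>> {"api": "servo_tool", "payload": {
  "steps": [0,0,-2,0,1,0,0,-2,0,1,1,0,-1.5,0,1,2,0,0,0,1,0,0,0,0,1]
}}

```text
t: 26.08
ee_pos: [0.5345, -0.1995, 0.1934]
ee_rot: [0.364, 3.112, -0.033]
ft_force: [0.4, -0.5, -0.7]
gripper_width: 0.0853
finger_force: 0.0
```

```bash
python3 - <<'E'
from h import *
o=monitor.get_obs();print(o['t'],o['ft_force'],tw()[0]);i=cams.camera_info('wrist')
O,B=bay(np.load('bay.npy'))
w=cams.camera('wrist')
W=lambda n,t,inf=None:np.round(proj(n,O+np.array(t)/1000@B,inf),1)
for n in('wrist','side','top'):
    im=w if n=='wrist' else cams.camera(n);cv2.imwrite(f'pics/e_{n}.png',im[:,:,::-1])
    inf=i if n=='wrist' else None
    for l in['catch_nose','ledge_edge','cover_grip','cover_top']:
        print(n,l,[(np.round(np.array(d['xy'])*[640,480],1).tolist(),round(d['confidence'],2)) for d in cams.landmark_of(n,l)][:3])
    print(' pred nose',W(n,(137.5,0,9),inf),'ledge',W(n,(13,0,10.7),inf),'grip closed',W(n,(81,0,20),inf),'ajar',W(n,(79,0,28),inf),'top closed',W(n,(141,0,0),inf),'ajar',W(n,(139,0,14),inf))
E
```

```text
26.0833 [ 0.36627183 -0.51261758 -0.69795382] [ 0.53448363 -0.19945452  0.19343689]
wrist catch_nose [([313.3, 388.7], 0.87), ([319.6, 381.7], 0.73)]
wrist ledge_edge [([322.8, 196.8], 0.85)]
wrist cover_grip [([318.6, 304.0], 0.71)]
wrist cover_top [([317.5, 385.8], 0.73)]
 pred nose [316.1 383.3] ledge [317.3 197. ] grip closed [316.1 303.9] ajar [315.8 302.5] top closed [316.4 383.5] ajar [315.9 387.9]
side catch_nose [([327.1, 162.6], 0.94)]
side ledge_edge [([371.1, 200.0], 0.71)]
side cover_grip [([347.9, 174.6], 0.67), ([434.9, 407.4], 0.67)]
side cover_top [([488.9, 297.2], 0.93), ([322.7, 163.8], 0.81), ([457.0, 385.0], 0.69)]
 pred nose [326.  163.1] ledge [372.5 199.6] grip closed [348.6 176. ] ajar [350.8 173.8] top closed [323.3 165.2] ajar [326.2 160.9]
top catch_nose [([449.7, 188.1], 0.84)]
top ledge_edge [([430.5, 255.7], 0.97)]
top cover_grip [([410.1, 370.9], 0.94), ([439.4, 219.2], 0.83), ([205.5, 386.7], 0.79)]
top cover_top [([448.0, 183.0], 0.84), ([251.0, 395.7], 0.74), ([380.1, 401.9], 0.67)]
 pred nose [449.9 185.2] ledge [430.  254.9] grip closed [441.9 218.8] ajar [442.5 220.9] top closed [449.4 182.5] ajar [450.8 184.8]
```

```bash
python3 - <<'E'
import cv2,numpy as np
w=cv2.imread('pics/e_wrist.png')[170:430,220:420];s=cv2.imread('pics/e_side.png')[125:255,270:420];t=cv2.imread('pics/e_top.png')[150:280,380:510]
a=cv2.resize(w,(400,520),interpolation=cv2.INTER_CUBIC);b=cv2.resize(s,(400,347),interpolation=cv2.INTER_CUBIC)
t=cv2.resize(t,(250,250),interpolation=cv2.INTER_CUBIC)
c=np.zeros((600,800,3),np.uint8);c[:520,:400]=a;c[:347,400:]=b;c[350:,400:650]=t
cv2.imwrite('pics/end.png',c)
E
```

```text
(no output)
```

View pics/end.png

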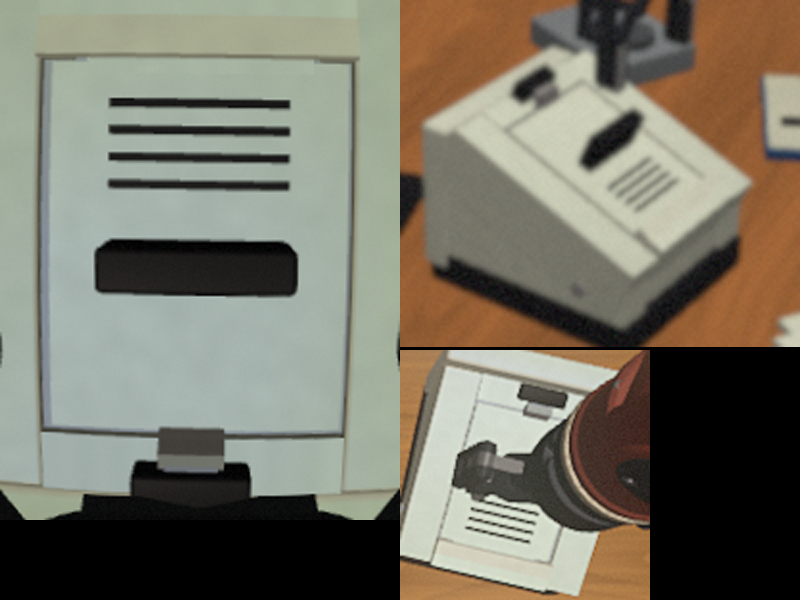

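The picture shows the cover flush between the cheeks, its tongue under the ledge (composite row 55). The steel nose lies over its top edge (195,430) and the gripper is clear.

```bash
python3 -c "
from plant import ctrl; print(ctrl.sign_off())"
```

```text
the job is handed in; nothing more can be done
None
```

The smallest cover is hooked under the ledge, swung shut and flush on its seat, with the spring catch over its top edge in the last picture. The gripper is open and clear, and the job was handed in at about 27 s. The wrist force reached about 100 N once, when I set the cover back on the bench to regrasp it (limit 120 N).

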